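# Try the incubator cover, free its catch if caught, hold it open

## Task

Take the incubator's cover by its steel handle and give it a lift, before touching the orange release slide, to feel whether its catch is holding. If it is caught, push the slide fully to its open end and try again; then open the cover to about 45 degrees and finish while still holding it there, steady, by its handle. Leave the tube rack, the yellow carton and the bottle alone.

Things in the scene. Friction and masses are not known exactly. Their poses are not given: they have to be found in the camera images.
- incubator: White bench-top sample incubator, fixed to the bench: housing 260 mm (its x) by 240 mm (its y), top of housing 100 mm above the bench. Origin: centre of its underside. Its x axis points from its front (towards the robot) to its back, y to its left as the robot sees it, z up. A flat fixed deck 60 mm deep runs along its front, with the release slide on it; behind the deck lies the grey hinged cover.
- cover_handle (a point): Centre of the cover's steel handle: a round bar 12 mm thick and 100 mm long along the incubator's y axis, on two end posts. Shut, it is 156 mm above the bench, and 42 mm above the cover's top face (bar centre to face), 145 mm in front of and 52 mm above the hinge line. It can be pinched from above, fingers closing along the incubator's x, and turns between the fingers like a round bar as the cover swings. The point moves with the cover.
- cover_hinge (a point): Middle of the cover's hinge line, which runs along the incubator's y axis at the back of the housing, 104 mm above the bench. Fixed to the incubator.
- cover (a joint): Angle of the cover in rad: 0 shut, grows as the front edge with the handle lifts and swings up and back, stop at 1.25. The cover is 168 x 226 mm, 12 mm thick, 0.25 to 0.6 kg, and falls shut when let go. A hidden catch may or may not be holding it: this cannot be seen. If caught, it has play and lifts only to about 0.04 rad (6 mm at the handle) and then stops hard; if not caught it swings up with only its own weight, 1.5 to 3.5 N at the handle.
- release_knob (a point): Centre of the orange grip of the release slide on the front deck: 20 mm (incubator x) by 16 mm (incubator y) by 32 mm high; the centre is 18.5 mm above the deck, its top 34.5 mm above the deck. Moves with the slide.
- release (a joint): Travel of the release slide in m: 0 as found, 0.025 at its open end. It moves along the incubator's +y axis, takes about 2 N and stays where it is left. At 0.018 or more the catch is free. Its position as found is the same whether or not the catch is holding.
- tube_rack: Bystander: blue rack 70 x 100 x 46 mm with four capped tubes, 91 mm high in all. Origin: centre of its underside.
- carton: Bystander: yellow carton 80 x 100 mm, 117 mm high, with a peaked top. Origin: centre of its underside.
- reagent_bottle: Bystander: white bottle with a blue cap, 60 mm across, 130 mm high. Origin: centre of its underside.

How it is judged:
By the outcome, as a careful person would: the job done as asked, in the order asked, and still so for the second after the job is handed in, while the arm keeps its last pose, push and grip.
It also fails if it takes over 62 s, if anything falls off the work surface, if the arm or the gripper's body presses on something with over 40 N, if the wrist force passes 120 N, or if a joint passes its speed limit or range.

## Robot

A 7-joint arm with a two-finger parallel gripper is mounted at the origin on the work surface. World frame = base frame: x ahead of the robot, y to its left, z up, the work surface at z = 0. Lengths are in m, angles in rad, forces in N, time in s.
With the tool pointing down it reaches from about 0.375 to 0.925 m from the base axis. Payload 3.1 kg.
Tool frame: the origin (TCP) lies midway between the tips of the shut fingers; the grasp point (between the pads) lies 19 mm behind it; z points along the fingers, y is the line along which they close (so a half turn about z gives the same grasp; the last joint's range is limited). The gripper opens to 85 mm and grips with 20 to 120 N. Pads are 22 mm wide; open, the fingers measure 114 mm over their backs; the gripper's body (76 mm by 85 mm) begins 54 mm behind the grasp point. The pads swing forward as they close: fully open they stand 13 mm farther back than shut.
Start: joints at [1.03, 0.383, 0.044, 1.598, -0.018, 1.161, -0.05], TCP at [0.279, -0.587, 0.231] pointing down, gripper open.
Joint ranges: [-2.61, 2.61], [-0.41, 2.15], [-1.48, 1.57], [0, 2.5], [-1.57, 4.71], [0.05, 1.97], [-2.85, 2.85]. Speed limits (rad/s): [2.79, 2.79, 3.14, 3.14, 3.14, 3.14, 3.14].

## Interface

Orientations are given as a unit quaternion [w, x, y, z].
In Python, from cell import arm gives the robot as it stands.
- The arm moves only by the tool step_arm, never from a script. Its argument "steps" is a list of rows, each an object of numbers: "tx", "ty", "tz": the shift along the tool's x, y, z in units of 25 mm (1.0 is 25 mm); "ax", "ay", "az": the turn, a rotation vector about the tool's x, y, z in degrees; "fingers": the closure, from 0 (fully open) to 1 (shut). In form: [{"tx": .., "ty": .., "tz": .., "ax": .., "ay": .., "az": .., "fingers": ..}, ...]. A call has 1 to 12 rows; each row shifts and turns the commanded pose from where the row before left it, along the tool's axes as they then stand; what a row does not reach is not made up. A row lasts 1/10 s, in which the tool goes at most 50 mm and 8.59 degrees, less where a joint would pass 70% of its speed; a pose out of reach is approached as far as the arm can. A call is refused whole if a number of a shift passes 1 or a number of a turn 8.59, either way. A call with a gripper value outside its range is refused whole. The fingers move at their own pace and stop on an object; "force" is the grip in N (left out, the last holds). Time passes only in rows, so rows that do not move let the fingers close. It gives the time, the measured TCP pose, the force, the opening and the grip force at its end, in the units of the state.
- arm.state(): the state, without advancing time (a new reading comes with each control period).
- arm.capture(name): name is "side" or "top"; returns (picture, depth): 420x560x3 uint8, red, green, blue; 420x560 float32, m along the optical axis (not along the pixel's ray), 0 where there is no reading.
- arm.camera_model(name): a dict with "fx", "fy", "cx", "cy" (pixels), "k1" (the pictures are not rectified: a ray, as slopes to the right and down, at radius r is drawn at 1 + k1 r^2 times it, then the intrinsics apply), "rvec" (rotation vector, rad) and "tvec" (3), from world to camera coordinates, as OpenCV has them. Camera axes: x right, y down, z forward; pixel columns grow to the right and rows downward; lengths in m; the calibration is good to about 2 mm. A picture is of the moment at which its call begins. camera_model takes no time and is no camera call.
- arm.finish_job(): hands the job in; it is judged then, once.
Trained networks look in the newest picture that a camera, given by its name, has taken for a name from the list of things; names that differ only in an ending like _2 or _b are one class to them, and where a whole thing is asked for, a point or a joint stands for the part that bears it (a point fixed in the world has none). Each returns a list of dicts, best first, with "p" (0 to 1); they miss things now and then, are a little off and sometimes report something else, mostly with a low value. They report only what shows in the picture. A call takes as long as a camera call.
- arm.outline_of(camera, target): "region" (420x560 bool, what is visible of it) and "bbox" ([left, top, right, bottom] in pixels, round what is visible of it).
- arm.pinpoint(camera, target): "centre" ([column, row] in pixels: a listed point, or the origin of a listed thing).
The state is a dict: "time": time; "joint_pos": joint angles; "qd": joint speeds; "joint_torque": joint torques, N m; "tcp_pos": TCP position; "tcp_rot": TCP orientation; "ft_force": force on the tool from outside, world axes, zero at the start; "wrist_torque": the same for the moment, N m; "width": finger opening in m; "gripper_force": force on a finger pad.
Only numpy, scipy, OpenCV 4.12 (cv2) and the standard library are available. Lean on these libraries where they do the work, as an engineer would, in place of code of your own. Each camera call takes 0.05 s, during which the arm holds its last target. There are 200 camera calls.

## Working session

There is one attempt and no reset: what is moved stays moved. The work goes in short steps, Python scripts to look and compute and a tool call to move; the robot and the scene stay as the last step left them, time stands still between calls to the robot, and variables do not carry over. Pictures are saved under pics/ and viewed, at most 10 in all, crops included, and the job is handed in when it is done.

Besides the shell and the picture viewer there is one more tool, called after "Emit:" by a JSON object that holds its "op" and its "data", one argument or row to a line. step_arm: Moves the arm, as the interface text tells. Its arguments: {"type":"object","properties":{"steps":{"type":"array"},"force":{"type":"number"}},"required":["steps"]}

```bash
mkdir -p pics; cat > h.py <<'E'
import numpy as np, cv2
from cell import arm
def px2w(cam,uv,depth=None,z=None):
    m=arm.camera_model(cam);R=cv2.Rodrigues(np.array(m["rvec"],float))[0];t=np.array(m["tvec"],float)
    d=(np.array(uv,float)-[m["cx"],m["cy"]])/[m["fx"],m["fy"]];s=d.copy()
    for _ in range(20): s=d/(1+m["k1"]*(s@s))
    ray=np.array([s[0],s[1],1.])
    o=-R.T@t;w=R.T@ray
    return o+w*(depth if z is None else (z-o[2])/w[2])
E
cat > look.py <<'E'
import sys
from h import *
tag=sys.argv[1]
ims=[]
for c in ["top","side"]:
    p,d=arm.capture(c); cv2.imwrite(f"pics/{tag}_{c}.png",p[:,:,::-1]); np.save(f"{tag}_{c}.npy",d)
    for n,z in [("incubator",0),("cover_handle",.156),("cover_hinge",.104),("release_knob",.1185),("tube_rack",0),("carton",0),("reagent_bottle",0)]:
        for r in arm.pinpoint(c,n)[:2]:
            u,v=r["centre"];dd=d[int(np.clip(round(v),0,419)),int(np.clip(round(u),0,559))]
            print(c,n,round(r["p"],2),np.round([u,v]),"z-plane",px2w(c,(u,v),z=z).round(4),"depth",px2w(c,(u,v),depth=dd).round(4))
s=arm.state();print({k:np.round(v,4).tolist() for k,v in s.items()})
E
python3 look.py a
```

```text
top incubator 0.86 [256. 218.] z-plane [0.5855 0.0458 0.    ] depth [0.5688 0.0431 0.1125]
top cover_handle 0.78 [263. 228.] z-plane [0.5346 0.0234 0.156 ] depth [0.5398 0.0238 0.1156]
top cover_hinge 0.7 [250. 183.] z-plane [0.6733 0.0605 0.104 ] depth [0.6714 0.0602 0.112 ]
top release_knob 0.66 [268. 247.] z-plane [0.4843 0.0116 0.1185] depth [0.4857 0.0116 0.102 ]
top release_knob 0.59 [262. 227.] z-plane [0.5414 0.0266 0.1185] depth [0.5362 0.0261 0.1592]
top tube_rack 0.55 [399. 278.] z-plane [ 0.3974 -0.389   0.    ] depth [ 0.3967 -0.3768  0.0438]
top carton 0.69 [397. 208.] z-plane [ 0.6161 -0.3953  0.    ] depth [ 0.5983 -0.3655  0.1044]
top reagent_bottle 0.62 [130. 249.] z-plane [0.4915 0.4345 0.    ] depth [0.4841 0.4082 0.0885]
side incubator 0.79 [260. 233.] z-plane [0.6008 0.0331 0.    ] depth [0.5517 0.1004 0.1094]
side cover_handle 0.84 [274. 207.] z-plane [0.5454 0.0258 0.156 ] depth [ 0.5668 -0.008   0.1099]
side cover_handle 0.48 [318. 162.] z-plane [ 0.5255 -0.217   0.156 ] depth [ 0.5774 -0.3358  0.0387]
side cover_hinge 0.93 [234. 210.] z-plane [0.6723 0.0631 
[... 349 characters left out ...]
[274. 207.] z-plane [ 0.62   -0.0875  0.    ] depth [ 0.5687 -0.0069  0.11  ]
side carton 0.55 [316. 161.] z-plane [ 0.6052 -0.3762  0.    ] depth [ 0.5848 -0.3305  0.0451]
side reagent_bottle 0.76 [212. 352.] z-plane [0.4969 0.4299 0.    ] depth [0.4716 0.4465 0.0729]
{'time': 0.8, 'joint_pos': [1.0302, 0.3828, 0.0439, 1.5979, -0.0179, 1.1612, -0.0499], 'qd': [-0.0008, -0.0006, -0.0007, 0.0012, -0.0013, 0.0011, 0.0021], 'joint_torque': [-0.0005, -43.3384, 1.0223, -24.9901, 0.0105, 0.0015, 0.0], 'tcp_pos': [0.2786, -0.5873, 0.2313], 'tcp_rot': [0.0, 0.9756, 0.2196, 0.0], 'ft_force': [-1.4337, -0.2441, -0.3122], 'wrist_torque': [0.0071, 0.0199, -0.0469], 'gripper_force': 0.0, 'width': 0.0855}
```

```bash
cat > m.py <<'E'
import sys
from h import *
tag=sys.argv[1]
for c in ["top","side"]:
    im=cv2.imread(f"pics/{tag}_{c}.png");d=np.load(f"{tag}_{c}.npy")
    v,u=np.nonzero(d>0)
    m=arm.camera_model(c);R=cv2.Rodrigues(np.array(m["rvec"],float))[0];t=np.array(m["tvec"],float)
    K=np.array([[m["fx"],0,m["cx"]],[0,m["fy"],m["cy"]],[0,0,1.]])
    s=cv2.undistortPoints(np.stack([u,v],1).astype(float)[:,None],K,np.array([m["k1"],0,0,0,0.]))[:,0]
    P=(np.c_[s,np.ones(len(s))]*d[v,u][:,None]-t)@R
    hsv=cv2.cvtColor(im,cv2.COLOR_BGR2HSV)[v,u]
    box=lambda a,b,lo,hi:(abs(P[:,0]-a)<.2)&(abs(P[:,1]-b)<.2)&(P[:,2]>lo)&(P[:,2]<hi)
    for n,k in [("bar",box(.57,.04,.148,.172)),("orange",box(.57,.04,.105,.2)&(hsv[:,0]>4)&(hsv[:,0]<20)&(hsv[:,1]>130)),("covertop",box(.57,.04,.105,.125))]:
        Q=P[k]
        if len(Q)<5: print(c,n,len(Q));continue
        r=cv2.minAreaRect(Q[:,:2].astype(np.float32)*1000)
        vx=cv2.fitLine(Q[:,:2].astype(np.float32),cv2.DIST_HUBER,0,.01,.01).ravel()
        print(c,n,len(Q),"med",np.median(Q,0).round(4),"zmax",np.percentile(Q[:,2],95).round(4),"rect",np.round(r[0],1),np.round(r[1],1),round(r[2],1),"dir",np.degrees(np.arctan2(vx[1],vx[0])).round(1), "px",u[k].mean().round(),v[k].mean().round())
E
python3 m.py a; python3 -c "
import cv2,numpy as np
a=cv2.imread('pics/a_top.png')[120:330,70:470];b=cv2.imread('pics/a_side.png')[80:400,140:440]
cv2.imwrite('pics/a_c.png',np.hstack([cv2.resize(a,(500,263)),cv2.resize(b,(247,263))]))
cv2.imwrite('pics/a_top2.png',cv2.resize(a,(800,420)))"
```

```text
top bar 174 med [0.5395 0.0269 0.1606] zmax 0.1648 rect [540.   27.9] [ 12.2 110. ] 12.4 dir -77.3 px 262.0 226.0
top orange 42 med [0.4869 0.0024 0.134 ] zmax 0.1379 rect [488.1   2.9] [17.4 15.7] 11.7 dir 23.4 px 271.0 246.0
top covertop 4675 med [0.6038 0.0415 0.1141] zmax 0.1189 rect [583.4  37.2] [256.3 235.5] 12.1 dir -78.3 px 257.0 206.0
side bar 123 med [0.5348 0.0348 0.1586] zmax 0.1618 rect [536.8  29. ] [ 13.  108.3] 12.2 dir -77.6 px 276.0 210.0
side orange 48 med [0.4842 0.0083 0.1276] zmax 0.1356 rect [484.8   6.3] [17.7 13.2] 8.7 dir 9.9 px 295.0 218.0
side covertop 3093 med [0.5985 0.0559 0.1118] zmax 0.115 rect [580.9  35.6] [218.9 230.1] 12.3 dir -75.6 px 256.0 216.0
```

View pics/a_top2.png

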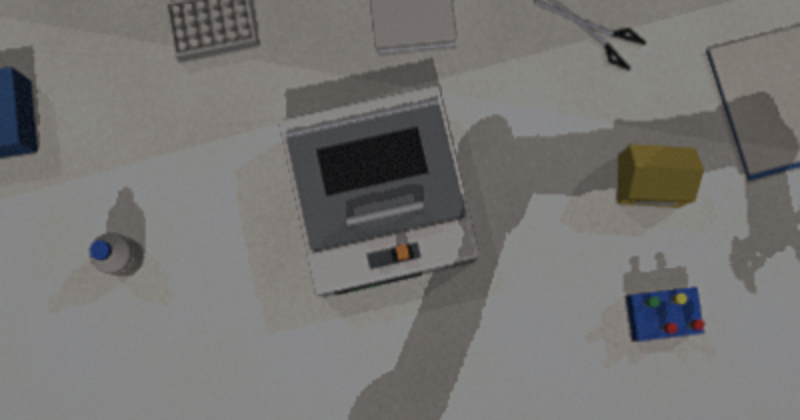

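View pics/a_side.png

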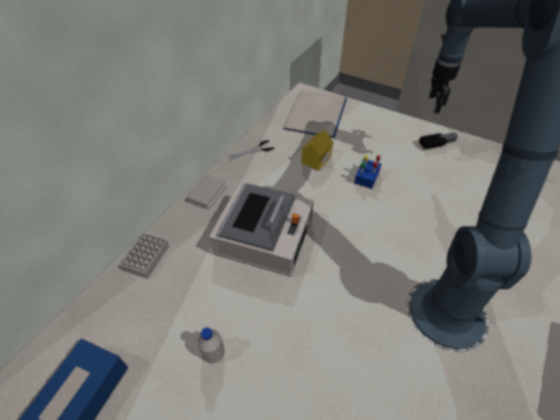

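Emit:
{"op": "step_arm", "data": {
  "steps": [
    {"tz": -1,"fingers": 0.5},
    {"tz": -1,"fingers": 0.5},
    {"tx": 1,"ty": -0.9,"fingers": 0.5},
    {"tx": 1,"ty": -0.9,"fingers": 0.5},
    {"tx": 1,"ty": -0.9,"fingers": 0.5},
    {"tx": 1,"ty": -0.9,"fingers": 0.5},
    {"tx": 1,"ty": -0.9,"fingers": 0.5},
    {"tx": 1,"ty": -0.9,"fingers": 0.5},
    {"tx": 1,"ty": -0.9,"fingers": 0.5},
    {"tx": 1,"ty": -0.9,"fingers": 0.5},
    {"tx": 1,"ty": -0.9,"fingers": 0.5},
    {"tx": 1,"ty": -0.9,"fingers": 0.5}
  ]
}}

```text
validation failed for argument at $.st...
```

Emit:
{"op": "step_arm", "data": {
  "steps": [
    {"tx": 1,"ty": -0.9,"fingers": 0.5},
    {"tx": 1,"ty": -0.9,"fingers": 0.5},
    {"tx": 1,"ty": -0.9,"fingers": 0.5},
    {"tx": 1,"ty": -0.9,"fingers": 0.5},
    {"tx": 1,"ty": -0.9,"fingers": 0.5},
    {"tx": 1,"ty": -0.9,"fingers": 0.5},
    {"tx": 1,"ty": -0.9,"fingers": 0.5},
    {"tx": 1,"ty": -0.9,"fingers": 0.5},
    {"tx": 1,"ty": -0.9,"fingers": 0.5},
    {"tx": 0.9,"ty": -0.8,"fingers": 0.5}
  ]
}}

```text
validation failed for argument at $.st...
```

Emit:
{"op": "step_arm", "data": {
  "steps": [
    {"az": -8.5},
    {"az": -8.5},
    {"az": -8.5},
    {"az": -8.5},
    {"az": -8.5},
    {"az": -8.5},
    {"az": -8.5},
    {"az": -8.5},
    {"az": -8.5},
    {"fingers": 0.5},
    {"fingers": 0.5}
  ]
}}

```text
validation failed for argument at $.st...
```

Emit:
{"op": "step_arm", "data": {
  "steps": [
    {"tx": 0,"ty": 0,"tz": -1,"ax": 0,"ay": 0,"az": 0,"fingers": 0.5},
    {"tx": 0,"ty": 0,"tz": -1,"ax": 0,"ay": 0,"az": 0,"fingers": 0.5},
    {"tx": 1,"ty": -0.9,"tz": 0,"ax": 0,"ay": 0,"az": 0,"fingers": 0.5},
    {"tx": 1,"ty": -0.9,"tz": 0,"ax": 0,"ay": 0,"az": 0,"fingers": 0.5},
    {"tx": 1,"ty": -0.9,"tz": 0,"ax": 0,"ay": 0,"az": 0,"fingers": 0.5},
    {"tx": 1,"ty": -0.9,"tz": 0,"ax": 0,"ay": 0,"az": 0,"fingers": 0.5},
    {"tx": 1,"ty": -0.9,"tz": 0,"ax": 0,"ay": 0,"az": 0,"fingers": 0.5},
    {"tx": 1,"ty": -0.9,"tz": 0,"ax": 0,"ay": 0,"az": 0,"fingers": 0.5},
    {"tx": 1,"ty": -0.9,"tz": 0,"ax": 0,"ay": 0,"az": 0,"fingers": 0.5},
    {"tx": 1,"ty": -0.9,"tz": 0,"ax": 0,"ay": 0,"az": 0,"fingers": 0.5},
    {"tx": 1,"ty": -0.9,"tz": 0,"ax": 0,"ay": 0,"az": 0,"fingers": 0.5},
    {"tx": 1,"ty": -0.9,"tz": 0,"ax": 0,"ay": 0,"az": 0,"fingers": 0.5}
  ]
}}

```text
time: 2.0
tcp_pos: [0.4084, -0.2756, 0.2816]
tcp_rot: [0.0, 0.976, 0.22, 0.0]
ft_force: [0.3, -0.2, 0.3]
width: 0.0428
gripper_force: 0.0
```

Emit:
{"op": "step_arm", "data": {
  "steps": [
    {"tx": 0.99,"ty": -0.88,"tz": 0,"ax": 0,"ay": 0,"az": 0,"fingers": 0.5},
    {"tx": 0.99,"ty": -0.88,"tz": 0,"ax": 0,"ay": 0,"az": 0,"fingers": 0.5},
    {"tx": 0.99,"ty": -0.88,"tz": 0,"ax": 0,"ay": 0,"az": 0,"fingers": 0.5},
    {"tx": 0.99,"ty": -0.88,"tz": 0,"ax": 0,"ay": 0,"az": 0,"fingers": 0.5},
    {"tx": 0.99,"ty": -0.88,"tz": 0,"ax": 0,"ay": 0,"az": 0,"fingers": 0.5},
    {"tx": 0.99,"ty": -0.88,"tz": 0,"ax": 0,"ay": 0,"az": 0,"fingers": 0.5},
    {"tx": 0.99,"ty": -0.88,"tz": 0,"ax": 0,"ay": 0,"az": 0,"fingers": 0.5},
    {"tx": 0.99,"ty": -0.88,"tz": 0,"ax": 0,"ay": 0,"az": 0,"fingers": 0.5},
    {"tx": 0.99,"ty": -0.88,"tz": 0,"ax": 0,"ay": 0,"az": 0,"fingers": 0.5},
    {"tx": 0.99,"ty": -0.88,"tz": 0,"ax": 0,"ay": 0,"az": 0,"fingers": 0.5}
  ]
}}

```text
time: 3.0
tcp_pos: [0.5378, 0.0291, 0.2816]
tcp_rot: [0.0, 0.976, 0.219, 0.0]
ft_force: [-0.3, -0.2, 0.2]
width: 0.0427
gripper_force: 0.0
```

Emit:
{"op": "step_arm", "data": {
  "steps": [
    {"tx": 0,"ty": 0,"tz": 0,"ax": 0,"ay": 0,"az": -8.5,"fingers": 0.5},
    {"tx": 0,"ty": 0,"tz": 0,"ax": 0,"ay": 0,"az": -8.5,"fingers": 0.5},
    {"tx": 0,"ty": 0,"tz": 0,"ax": 0,"ay": 0,"az": -8.5,"fingers": 0.5},
    {"tx": 0,"ty": 0,"tz": 0,"ax": 0,"ay": 0,"az": -8.5,"fingers": 0.5},
    {"tx": 0,"ty": 0,"tz": 0,"ax": 0,"ay": 0,"az": -8.5,"fingers": 0.5},
    {"tx": 0,"ty": 0,"tz": 0,"ax": 0,"ay": 0,"az": -8.5,"fingers": 0.5},
    {"tx": 0,"ty": 0,"tz": 0,"ax": 0,"ay": 0,"az": -8.5,"fingers": 0.5},
    {"tx": 0,"ty": 0,"tz": 0,"ax": 0,"ay": 0,"az": -8.5,"fingers": 0.5},
    {"tx": 0,"ty": 0,"tz": 0,"ax": 0,"ay": 0,"az": -8.5,"fingers": 0.5},
    {"tx": 0,"ty": 0,"tz": 0,"ax": 0,"ay": 0,"az": 0,"fingers": 0.5}
  ]
}}

```text
time: 4.0
tcp_pos: [0.5374, 0.0278, 0.2814]
tcp_rot: [0.0, 0.63, 0.776, 0.0]
ft_force: [0.5, 0.2, -0.2]
width: 0.0432
gripper_force: 0.0
```

```bash
python3 look.py b | grep -v -e rack -e carton -e bottle; python3 m.py b; python3 -c "
import cv2,numpy as np
a=cv2.imread('pics/b_side.png')[110:300,190:380];cv2.imwrite('pics/b_c.png',cv2.resize(a,(570,570)))"
```

```text
top cover_hinge 0.61 [251. 180.] z-plane [0.681  0.0602 0.104 ] depth [0.557  0.0404 0.6356]
side incubator 0.74 [264. 236.] z-plane [0.5801 0.0366 0.    ] depth [0.5335 0.1031 0.1088]
side cover_handle 0.78 [275. 207.] z-plane [0.5445 0.022  0.156 ] depth [ 0.5641 -0.009   0.1139]
side cover_hinge 0.71 [236. 209.] z-plane [0.6721 0.0547 0.104 ] depth [0.6681 0.0593 0.1109]
side cover_hinge 0.69 [276. 207.] z-plane [ 0.5648 -0.0162  0.104 ] depth [0.539  0.0253 0.1602]
side release_knob 0.44 [295. 217.] z-plane [0.4878 0.0005 0.1185] depth [0.4819 0.0119 0.134 ]
{'time': 4.8, 'joint_pos': [0.416, 0.1765, -0.6022, 1.7845, 0.1063, 1.213, -0.0091], 'qd': [0.0007, 0.0009, -0.0009, -0.001, -0.0004, 0.0015, 0.0009], 'joint_torque': [-0.0051, -30.1229, -2.4247, -25.3811, 0.0107, 0.0017, -0.0007], 'tcp_pos': [0.5373, 0.028, 0.2813], 'tcp_rot': [-0.0, 0.6302, 0.7764, 0.0], 'ft_force': [0.6429, -0.4385, 0.6068], 'wrist_torque': [-0.0034, 0.0202, 0.0249], 'gripper_force': 0.0, 'width': 0.0426}
top bar 2
top orange 0
top covertop 1785 med [0.5879 0.107  0.1138] zmax 0.1187 rect [583.2  37. ] [255.8 235.2] 12.0 dir -84.7 px 251.0 210.0
side bar 123 med [0.5354 0.0368 0.1582] zmax 0.1616 rect [536.8  29.7] [ 12.5 109.7] 11.8 dir -77.5 px 276.0 210.0
side orange 53 med [0.4833 0.008  0.1255] zmax 0.1346 rect [486.1   5. ] [18.5 15.8] 28.0 dir 2.4 px 295.0 218.0
side covertop 3091 med [0.599  0.055  0.1117] zmax 0.115 rect [581.   36.1] [218.2 230. ] 12.5 dir -75.6 px 256.0 216.0
```

View pics/b_c.png

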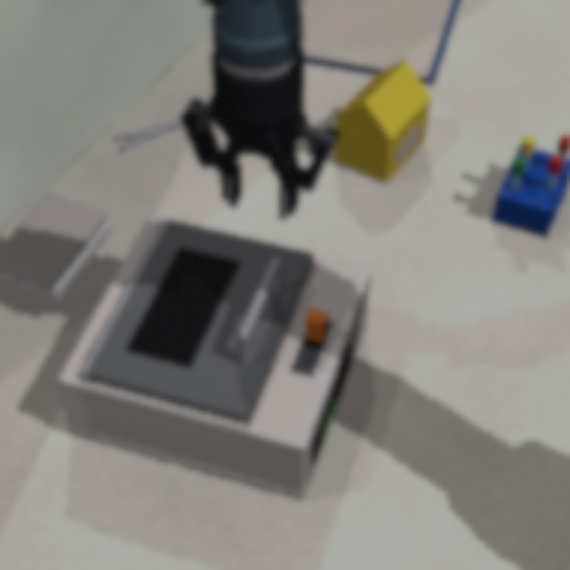

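Emit:
{"op": "step_arm", "data": {
  "steps": [
    {"tx": 0,"ty": 0,"tz": 1,"ax": 0,"ay": 0,"az": 0,"fingers": 0.5},
    {"tx": 0,"ty": 0,"tz": 1,"ax": 0,"ay": 0,"az": 0,"fingers": 0.5},
    {"tx": 0,"ty": 0,"tz": 1,"ax": 0,"ay": 0,"az": 0,"fingers": 0.5},
    {"tx": 0,"ty": 0,"tz": 1,"ax": 0,"ay": 0,"az": 0,"fingers": 0.5},
    {"tx": 0,"ty": 0,"tz": 0.6,"ax": 0,"ay": 0,"az": 0,"fingers": 0.5},
    {"tx": 0,"ty": 0,"tz": 0.6,"ax": 0,"ay": 0,"az": 0,"fingers": 0.5},
    {"tx": 0,"ty": 0,"tz": 0.6,"ax": 0,"ay": 0,"az": 0,"fingers": 0.5},
    {"tx": 0,"ty": 0,"tz": 0,"ax": 0,"ay": 0,"az": 0,"fingers": 0.5}
  ]
}}

```text
time: 5.6
tcp_pos: [0.5359, 0.0278, 0.1343]
tcp_rot: [-0.002, 0.63, 0.776, -0.001]
ft_force: [-0.6, 0.4, -0.5]
width: 0.0428
gripper_force: 0.0
```

Emit:
{"op": "step_arm", "data": {
  "steps": [
    {"tx": 0,"ty": 0,"tz": 0,"ax": 0,"ay": 0,"az": 0,"fingers": 1},
    {"tx": 0,"ty": 0,"tz": 0,"ax": 0,"ay": 0,"az": 0,"fingers": 1},
    {"tx": 0,"ty": 0,"tz": 0,"ax": 0,"ay": 0,"az": 0,"fingers": 1},
    {"tx": 0,"ty": 0,"tz": 0,"ax": 0,"ay": 0,"az": 0,"fingers": 1},
    {"tx": 0,"ty": 0,"tz": 0,"ax": 0,"ay": 0,"az": 0,"fingers": 1},
    {"tx": 0,"ty": 0,"tz": 0,"ax": 0,"ay": 0,"az": 0,"fingers": 1},
    {"tx": 0,"ty": 0,"tz": 0,"ax": 0,"ay": 0,"az": 0,"fingers": 1},
    {"tx": 0,"ty": 0,"tz": 0,"ax": 0,"ay": 0,"az": 0,"fingers": 1}
  ],
  "force": 50
}}

```text
time: 6.4
tcp_pos: [0.5394, 0.0284, 0.1375]
tcp_rot: [0.002, 0.63, 0.777, 0.002]
ft_force: [4.9, 0.9, -0.1]
width: 0.0103
gripper_force: 49.0
```

Emit:
{"op": "step_arm", "data": {
  "steps": [
    {"tx": 0,"ty": 0.03,"tz": -0.08,"ax": 0,"ay": 0,"az": 0,"fingers": 1},
    {"tx": 0,"ty": 0.03,"tz": -0.08,"ax": 0,"ay": 0,"az": 0,"fingers": 1},
    {"tx": 0,"ty": 0,"tz": 0,"ax": 0,"ay": 0,"az": 0,"fingers": 1}
  ]
}}

```text
time: 6.7
tcp_pos: [0.5404, 0.0286, 0.1404]
tcp_rot: [0.001, 0.63, 0.777, 0.002]
ft_force: [7.1, 1.5, -5.7]
width: 0.0104
gripper_force: 48.7
```

Emit:
{"op": "step_arm", "data": {
  "steps": [
    {"tx": 0,"ty": 0.03,"tz": -0.08,"ax": 0,"ay": 0,"az": 0,"fingers": 1},
    {"tx": 0,"ty": 0.03,"tz": -0.08,"ax": 0,"ay": 0,"az": 0,"fingers": 1},
    {"tx": 0,"ty": 0,"tz": 0,"ax": 0,"ay": 0,"az": 0,"fingers": 1}
  ]
}}

```text
time: 7.0
tcp_pos: [0.5417, 0.0289, 0.1441]
tcp_rot: [0.001, 0.63, 0.776, 0.002]
ft_force: [7.7, 1.1, -6.2]
width: 0.0101
gripper_force: 48.6
```

Emit:
{"op": "step_arm", "data": {
  "steps": [
    {"tx": 0,"ty": 0.03,"tz": -0.08,"ax": 0,"ay": 0,"az": 0,"fingers": 1},
    {"tx": 0,"ty": 0.03,"tz": -0.08,"ax": 0,"ay": 0,"az": 0,"fingers": 1},
    {"tx": 0,"ty": 0,"tz": 0,"ax": 0,"ay": 0,"az": 0,"fingers": 1}
  ]
}}

```text
time: 7.3
tcp_pos: [0.5432, 0.0292, 0.1477]
tcp_rot: [0.001, 0.63, 0.777, 0.002]
ft_force: [9.2, 1.8, -8.5]
width: 0.0103
gripper_force: 48.5
```

Emit:
{"op": "step_arm", "data": {
  "steps": [
    {"tx": 0,"ty": 0.06,"tz": -0.08,"ax": 0,"ay": 0,"az": 0,"fingers": 1},
    {"tx": 0,"ty": 0.06,"tz": -0.08,"ax": 0,"ay": 0,"az": 0,"fingers": 1},
    {"tx": 0,"ty": 0,"tz": 0,"ax": 0,"ay": 0,"az": 0,"fingers": 1}
  ]
}}

```text
time: 7.6
tcp_pos: [0.5447, 0.0296, 0.1515]
tcp_rot: [-0.0, 0.63, 0.777, 0.0]
ft_force: [6.1, 1.0, -6.0]
width: 0.0103
gripper_force: 48.6
```

```bash
python3 look.py c | grep -v -e rack -e carton -e bottle; python3 m.py c; python3 -c "
import cv2,numpy as np
a=cv2.imread('pics/c_side.png')[140:290,190:340];cv2.imwrite('pics/c_c.png',cv2.resize(a,(600,600)))"
```

```text
top cover_hinge 0.75 [252. 182.] z-plane [0.6768 0.0558 0.104 ] depth [0.6754 0.0556 0.1102]
side incubator 0.55 [261. 235.] z-plane [0.5929 0.038  0.    ] depth [0.5389 0.1128 0.1225]
side cover_handle 0.75 [274. 203.] z-plane [0.5577 0.0113 0.156 ] depth [0.5488 0.0253 0.1746]
side cover_hinge 0.96 [232. 212.] z-plane [0.6736 0.0715 0.104 ] depth [0.6691 0.0766 0.1119]
side cover_hinge 0.75 [209. 352.] z-plane [0.4654 0.4558 0.104 ] depth [0.4742 0.4501 0.0789]
side release_knob 0.55 [294. 219.] z-plane [0.4883 0.0071 0.1185] depth [0.4864 0.0106 0.1233]
{'time': 8.4, 'joint_pos': [0.3673, 0.3336, -0.5758, 1.8993, 0.2172, 0.9701, -0.0993], 'qd': [0.0001, -0.0012, -0.0012, 0.0022, 0.0001, -0.0011, 0.0005], 'joint_torque': [0.5604, -36.6215, -4.0557, -20.9233, -0.2155, 1.6016, -0.1299], 'tcp_pos': [0.5447, 0.0296, 0.1515], 'tcp_rot': [-0.0001, 0.6301, 0.7765, 0.0003], 'ft_force': [5.4242, 1.5145, -4.2589], 'wrist_torque': [0.1965, -1.0656, 0.105], 'gripper_force': 48.6362, 'width': 0.0102}
top bar 10 med [0.5293 0.0745 0.1652] zmax 0.1707 rect [529.6  75.7] [ 4.1 12.3] 13.6 dir -75.1 px 244.0 230.0
top orange 0
top covertop 1853 med [0.6439 0.0818 0.1176] zmax 0.1243 rect [584.8  37.6] [254.6 237.7] 12.5 dir -74.8 px 252.0 196.0
side bar 80 med [0.5321 0.0452 0.1654] zmax 0.1715 rect [542.5  47.1] [73.2 36. ] 88.2 dir -79.3 px 273.0 213.0
side orange 59 med [0.4844 0.0078 0.1273] zmax 0.1346 rect [485.8   3.2] [19.8 17.5] 11.5 dir 21.8 px 295.0 218.0
side covertop 2168 med [0.6125 0.0773 0.1179] zmax 0.1242 rect [580.3  37. ] [220.  229.3] 12.4 dir -54.1 px 249.0 218.0
```

View pics/c_c.png

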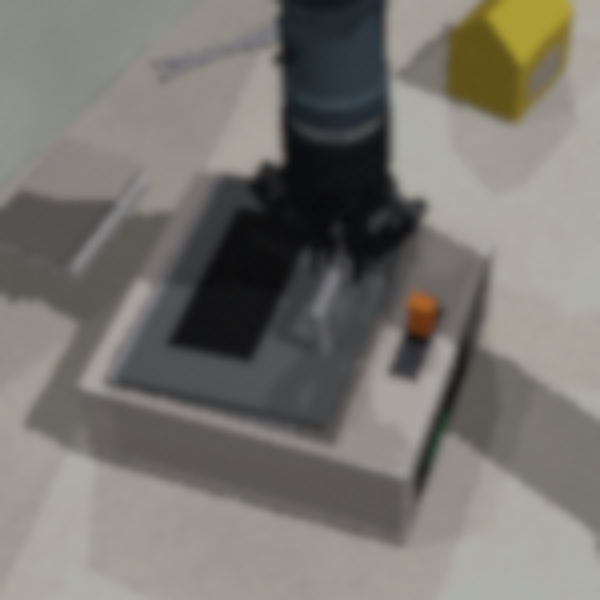

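Emit:
{"op": "step_arm", "data": {
  "steps": [
    {"tx": 0,"ty": 0.12,"tz": -0.24,"ax": 0,"ay": 0,"az": 0,"fingers": 1},
    {"tx": 0,"ty": 0.13,"tz": -0.24,"ax": 0,"ay": 0,"az": 0,"fingers": 1},
    {"tx": 0,"ty": 0.14,"tz": -0.23,"ax": 0,"ay": 0,"az": 0,"fingers": 1},
    {"tx": 0,"ty": 0.15,"tz": -0.22,"ax": 0,"ay": 0,"az": 0,"fingers": 1},
    {"tx": 0,"ty": 0,"tz": 0,"ax": 0,"ay": 0,"az": 0,"fingers": 1}
  ]
}}

```text
time: 8.9
tcp_pos: [0.5572, 0.0324, 0.1746]
tcp_rot: [-0.001, 0.63, 0.777, -0.001]
ft_force: [4.0, 1.7, -5.6]
width: 0.0101
gripper_force: 48.7
```

The lid has risen 37 mm with only about 5 N on the tool, well past the 6 mm of play, so it isn't caught. I'll leave the slide alone and keep opening the cover.

Emit:
{"op": "step_arm", "data": {
  "steps": [
    {"tx": 0,"ty": 0.18,"tz": -0.21,"ax": 0,"ay": 0,"az": 0,"fingers": 1},
    {"tx": 0,"ty": 0.18,"tz": -0.21,"ax": 0,"ay": 0,"az": 0,"fingers": 1},
    {"tx": 0,"ty": 0.19,"tz": -0.2,"ax": 0,"ay": 0,"az": 0,"fingers": 1},
    {"tx": 0,"ty": 0.19,"tz": -0.19,"ax": 0,"ay": 0,"az": 0,"fingers": 1},
    {"tx": 0,"ty": 0.2,"tz": -0.18,"ax": 0,"ay": 0,"az": 0,"fingers": 1},
    {"tx": 0,"ty": 0.2,"tz": -0.18,"ax": 0,"ay": 0,"az": 0,"fingers": 1},
    {"tx": 0,"ty": 0,"tz": 0,"ax": 0,"ay": 0,"az": 0,"fingers": 1}
  ]
}}

```text
time: 9.6
tcp_pos: [0.5846, 0.0384, 0.2067]
tcp_rot: [-0.001, 0.63, 0.777, -0.002]
ft_force: [-7.7, 0.0, 4.4]
width: 0.0103
gripper_force: 48.8
```

Emit:
{"op": "step_arm", "data": {
  "steps": [
    {"tx": 0,"ty": 0.18,"tz": -0.18,"ax": 0,"ay": 0,"az": 0,"fingers": 1},
    {"tx": 0,"ty": 0.19,"tz": -0.17,"ax": 0,"ay": 0,"az": 0,"fingers": 1},
    {"tx": 0,"ty": 0.2,"tz": -0.16,"ax": 0,"ay": 0,"az": 0,"fingers": 1},
    {"tx": 0,"ty": 0.21,"tz": -0.15,"ax": 0,"ay": 0,"az": 0,"fingers": 1},
    {"tx": 0,"ty": 0.2,"tz": -0.13,"ax": 0,"ay": 0,"az": 0,"fingers": 1},
    {"tx": 0,"ty": 0,"tz": 0,"ax": 0,"ay": 0,"az": 0,"fingers": 1}
  ]
}}

```text
time: 10.2
tcp_pos: [0.6109, 0.0442, 0.2258]
tcp_rot: [0.0, 0.63, 0.777, 0.001]
ft_force: [-3.8, 1.9, 2.4]
width: 0.01
gripper_force: 49.1
```

```bash
cat > ang.py <<'E'
import sys
from h import *
tag=sys.argv[1];c0=np.array([.538,.0285]);a=np.radians(12.1);ex=np.array([np.cos(a),np.sin(a)]);ey=np.array([-ex[1],ex[0]])
for c in ["top","side"]:
    p,d=arm.capture(c);cv2.imwrite(f"pics/{tag}_{c}.png",p[:,:,::-1]);np.save(f"{tag}_{c}.npy",d)
    v,u=np.nonzero(d>0);m=arm.camera_model(c);R=cv2.Rodrigues(np.array(m["rvec"],float))[0]
    K=np.array([[m["fx"],0,m["cx"]],[0,m["fy"],m["cy"]],[0,0,1.]])
    s=cv2.undistortPoints(np.stack([u,v],1).astype(float)[:,None],K,np.array([m["k1"],0,0,0,0.]))[:,0]
    P=(np.c_[s,np.ones(len(s))]*d[v,u][:,None]-np.array(m["tvec"],float))@R
    X=(P[:,:2]-c0)@ex;Y=(P[:,:2]-c0)@ey;Z=P[:,2]
    # cover surface left and right of the gripper (|Y| 60..108), above housing
    k=(abs(Y)>60e-3)&(abs(Y)<.108)&(X>-.05)&(X<.14)&(Z>.125)&(Z<.3)
    if k.sum()<20: print(c,k.sum());continue
    l=cv2.fitLine(np.c_[X[k],Z[k]].astype(np.float32),cv2.DIST_HUBER,0,.01,.01).ravel()
    print(c,k.sum(),"cover angle",np.degrees(np.arctan2(-l[1],l[0])).round(1),"pt",l[2:].round(3))
s=arm.state();print(s["time"],s["tcp_pos"],s["ft_force"],s["width"],s["gripper_force"])
E
python3 ang.py d; python3 -c "
import cv2
a=cv2.imread('pics/d_side.png')[110:290,190:370];cv2.imwrite('pics/d_c.png',cv2.resize(a,(600,600)))"
```

```text
top 1003 cover angle 41.6 pt [0.072 0.185]
side 486 cover angle 42.3 pt [0.086 0.167]
10.3 [0.61001524 0.04408764 0.22529569] [-5.08129565  1.75383214  2.21828226] 0.00998718240395558 49.15780305862427
```

View pics/d_c.png

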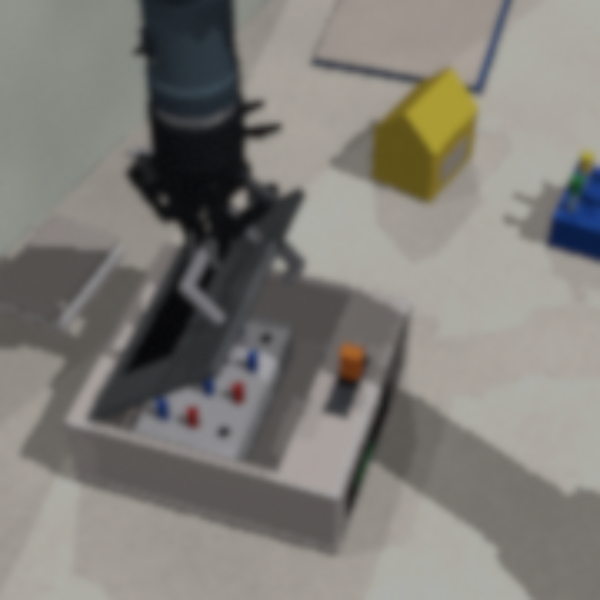

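Emit:
{"op": "step_arm", "data": {
  "steps": [
    {"tx": 0,"ty": 0.1,"tz": -0.05,"ax": 0,"ay": 0,"az": 0,"fingers": 1},
    {"tx": 0,"ty": 0.1,"tz": -0.05,"ax": 0,"ay": 0,"az": 0,"fingers": 1},
    {"tx": 0,"ty": 0,"tz": 0,"ax": 0,"ay": 0,"az": 0,"fingers": 1},
    {"tx": 0,"ty": 0,"tz": 0,"ax": 0,"ay": 0,"az": 0,"fingers": 1},
    {"tx": 0,"ty": 0,"tz": 0,"ax": 0,"ay": 0,"az": 0,"fingers": 1},
    {"tx": 0,"ty": 0,"tz": 0,"ax": 0,"ay": 0,"az": 0,"fingers": 1},
    {"tx": 0,"ty": 0,"tz": 0,"ax": 0,"ay": 0,"az": 0,"fingers": 1},
    {"tx": 0,"ty": 0,"tz": 0,"ax": 0,"ay": 0,"az": 0,"fingers": 1}
  ]
}}

```text
time: 11.1
tcp_pos: [0.6138, 0.0449, 0.2274]
tcp_rot: [-0.001, 0.63, 0.777, -0.0]
ft_force: [-6.8, 1.6, 2.7]
width: 0.01
gripper_force: 49.1
```

```bash
python3 ang.py e
```

```text
top 972 cover angle 43.2 pt [0.083 0.179]
side 467 cover angle 43.5 pt [0.082 0.175]
11.2 [0.6138352  0.04489767 0.22737238] [-5.71024943  1.06600691  2.26186873] 0.00976892937267232 49.14897322654724
```

Emit:
{"op": "step_arm", "data": {
  "steps": [
    {"tx": 0,"ty": 0.1,"tz": -0.05,"ax": 0,"ay": 0,"az": 0,"fingers": 1},
    {"tx": 0,"ty": 0,"tz": 0,"ax": 0,"ay": 0,"az": 0,"fingers": 1},
    {"tx": 0,"ty": 0,"tz": 0,"ax": 0,"ay": 0,"az": 0,"fingers": 1},
    {"tx": 0,"ty": 0,"tz": 0,"ax": 0,"ay": 0,"az": 0,"fingers": 1},
    {"tx": 0,"ty": 0,"tz": 0,"ax": 0,"ay": 0,"az": 0,"fingers": 1},
    {"tx": 0,"ty": 0,"tz": 0,"ax": 0,"ay": 0,"az": 0,"fingers": 1}
  ]
}}

```text
time: 11.8
tcp_pos: [0.6172, 0.0456, 0.2293]
tcp_rot: [0.0, 0.63, 0.777, 0.001]
ft_force: [-5.6, 2.7, 2.9]
width: 0.0101
gripper_force: 48.9
```

```bash
python3 ang.py f; python3 -c "
from cell import arm
print(arm.finish_job())"
```

```text
top 946 cover angle 44.7 pt [0.081 0.184]
side 457 cover angle 44.6 pt [0.069 0.191]
11.9 [0.61722071 0.04568468 0.22935602] [-5.24828286  2.30352862  3.09770497] 0.009833142932128294 48.86222720146179
the job is handed in; nothing more can be done
None
```

The test lift showed the cover was not caught, so I left the slide alone, opened the cover to about 45° (measured 44.7°), and handed the job in at 11.9 s with the gripper still holding it by the handle.

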